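Set and clamp the model cradle's sliding leg

ROBOT

A 6-joint arm with a two-finger parallel gripper is mounted at the origin on the work surface. World frame = base frame: x ahead of the robot, y to its left, z up, the work surface at z = 0. Lengths are in m, angles in rad, forces in N, time in s.
With the tool pointing down it reaches from about 0.225 to 0.875 m from the base axis. Payload 3.4 kg.
Tool frame: the origin (TCP) lies between the finger pads; the fingertips stand 11 mm ahead of it and the grasp point (between the pads) lies 8 mm behind it; z points along the fingers, y is the line along which they close (so a half turn about z gives the same grasp; the last joint's range is limited). The gripper opens to 85 mm and grips with 20 to 120 N. Pads are 22 mm wide; open, the fingers measure 114 mm over their backs; the gripper's body (76 mm by 85 mm) begins 54 mm behind the grasp point. The pads swing forward as they close: fully open they stand 13 mm farther back than shut.
Start: joints at [1.014, 0.276, 1.505, -0, 1.361, -0.121], TCP at [0.243, 0.521, 0.242] pointing down, gripper open.
Joint ranges: [-2.89, 2.89], [-0.75, 2.08], [0.22, 2.7], [-1.18, 4.32], [0.11, 2.71], [-2.7, 2.7]. Speed limits (rad/s): [2.57, 2.57, 3.14, 3.14, 3.14, 3.14].

INTERFACE

Orientations are given as a unit quaternion [w, x, y, z].
In Python, from rig import manip, imaging gives the robot as it stands. The module is installed in compiled form; this text tells all that it offers.
- The arm moves only by the tool jog_arm, never from a script. Its argument "deltas" is one flat list of numbers, 7 for each row, row after row: the turn, a rotation vector about the world's x, y, z in degrees, then the shift along the world's x, y, z in mm, then the opening, from 0 (shut) to 1 (fully open). In form: [ax, ay, az, tx, ty, tz, gripper, ax, ay, az, tx, ty, tz, gripper, ...]. A call has 1 to 20 rows; each row is the pose to reach, as a shift and turn from the pose commanded when the call began; what a row does not reach only later rows make up. A row lasts 1/10 s, in which the tool goes at most 50 mm and 8.59 degrees, less where a joint would pass 70% of its speed; a pose out of reach is approached as far as the arm can. A call with a gripper value outside its range is refused whole. The fingers move at their own pace and stop on an object; "grip_force" is the grip in N (left out, the last holds). Time passes only in rows, so rows that repeat a pose let the fingers close. It gives the time, the measured TCP pose, the force, the opening and the grip force at its end, in the units of the state.
- manip.get_state(): the state, without advancing time (a new reading comes with each control period).
- imaging.get_image(name): name is "side" or "top" or "wrist"; returns the picture (420x560x3 uint8, blue, green, red); there is no depth.
- imaging.calibration(name): a dict with "mtx" (3x3 intrinsics, pixels), "cam_to_world" (4x4, takes a point from camera to world coordinates). Camera axes: x right, y down, z forward; pixel columns grow to the right and rows downward; lengths in m; the calibration is good to about 2 mm. A picture is of the moment at which its call begins: read the wrist's pose just before it. calibration takes no time and is no camera call; for the wrist camera it gives the pose at the moment of the call.
- manip.sign_off(): hands the job in; it is judged then, once.
The state is a dict: "clock": time; "qpos": joint angles; "qd": joint speeds; "effort": joint torques, N m; "position": TCP position; "ee_rot": TCP orientation; "contact_force": force on the tool from outside, world axes, zero at the start; "moment": the same for the moment, N m; "width": finger opening in m; "gripper_force": force on a finger pad.
Only numpy, scipy, OpenCV 4.12 (cv2) and the standard library are available. Lean on these libraries where they do the work, as an engineer would, in place of code of your own. Each camera call takes 0.05 s, during which the arm holds its last target. There are 200 camera calls.

TASK

The next model car needs the work cradle set to the length shown by the red mark on its ruler. Pull the cradle's sprung sliding leg out until its steel pointer stands at the red mark, hold it there for a moment while the orange cam lever is still open, and then, still holding the leg at the mark, swing the lever fully closed against the leg. Finish with the gripper still holding the leg at the mark and the lever closed; do not let go, and leave the red mark, the model car, the paint jar and the kit box alone.

Things in the scene. Friction and masses are not known exactly. Their poses are not given: they have to be found in the camera images.
- stand: Model-car cradle, fixed: grey base 400x90x12 mm, steel collar (x 0 to 50, 44 wide, top at 85 mm), black tube and rear rest behind it. Origin: on the bench under the middle of the collar's front face. x runs from the leg's free end back into the collar, z up, +y is the lever's side. All x, y below are in this frame, heights are above the bench. Its place and yaw vary.
- leg: Aluminium bar 16 mm wide, 20 high (height 50 to 70), sliding along stand x only; pulls out to -x by up to 85 mm against a spring (0.8 N at rest, 80 N/m more) that draws it back if let go, lever closed or not. Origin: bar axis, height 60, under the crossbar; bar goes on 76 mm to -x. It starts fully in, origin at x -66, y 0: 60 mm of bar is free from crossbar to collar.
- crossbar (a point): Centre of the black rubber crossbar across the top of the leg: 12 mm thick, along y from -45 to +45, axis at height 82 (76 to 88). Fingers astride leg and open lever, on the crossbar's collar side, can pull the leg by it. From its -y end, at y -45 to -65, a thin steel rod goes down to the ruler as the pointer.
- index (a point): Tip of the leg's steel pointer, over the ruler at y -72, height 37 mm; same stand x as the crossbar axis, moves with the leg.
- mark (a point): Red length mark on the white ruler (ruler y -59 to -85, top at height 30): a red line 3 mm wide, the point on its middle at y -72; the leg is at the mark when pointer and line have the same stand x. Axes as the stand's. It is 25 to 60 mm to -x of the pointer's start. A red block (14x14x12 mm) ends it at y -92; stiff (20 N), not to be shifted.
- cam (a joint): Angle of the orange cam lever about its upright hinge, rad: 0 fully closed (parallel to the leg), 0.26 farthest open (free end swung out to +y). Starts 0.18 to 0.24 open, stays where it is left; turning it takes about 0.12 N m (1.2 N at 100 mm from the hinge).
- cam_hinge (a point): Hinge axis of the lever in the collar, at x +10, y +14 mm; the point is at height 60, the orange boss round it reaches height 91.
- cam_tip (a point): Lever's middle line 140 mm from its hinge, height 60. Lever: bar 10 mm thick, height 50 to 70, 157 mm long from the hinge, the last 22 mm a pad 14 thick, 24 high; it passes under the crossbar. Closed, it lies 1 mm beside the leg's +y face: leg and lever together fill y -8 to +19 (27 mm wide) and can be pinched between the fingers.
- car: Bystander: loose black model roadster, 165 x 92 x 48 mm, 0.25 kg, on the lever's side of the cradle. Origin under its middle, x along its length.
- jar: Bystander: loose small glass paint jar with blue cap, 38 mm diameter, 45 mm high, on the ruler's side. Origin at the centre of its underside.
- kitbox: Bystander: loose cardboard kit box with a blue band, 90 x 60 x 50 mm, on the ruler's side. Origin at the centre of its underside.

How it is judged:
On the way:
1. the leg is held by the fingers with its pointer within 5 mm of the red mark while the lever is still open (above 0.12 rad) (x of index in the frame of mark between -0.005 and 0.005 m and contact force between the fingers and leg above 1 N and value of joint cam above 0.12 rad), for 0.3 s.
At the end, for the whole second after the job is handed in: The lever is closed (below 0.05 rad), the leg is still with its pointer within 5 mm of the red mark along the ruler, the fingers still hold the leg (contact force above 1 N), and the car, jar and kit box are within 30 mm and the red mark within 5 mm of where they began (x of index in the frame of mark between -0.005 and 0.005 m and contact force between the fingers and leg above 1 N and value of joint cam below 0.05 rad and linear speed of leg below 0.01 m/s and distance of each of car, jar, kitbox from where it was at the start of the episode below 0.03 m and distance of mark from where it was at the start of the episode below 0.005 m); the arm keeps its last pose, push and grip.
It fails at once if the red mark is shifted more than 5 mm (distance of mark from where it was at the start of the episode above 0.005 m).
It fails at once if the lever is closed (below 0.10 rad) while the leg is more than 10 mm from the mark (value of joint cam below 0.1 rad and not (x of index in the frame of mark between -0.01 and 0.01 m)).
It fails at once if the car, the jar or the kit box is pushed more than 30 mm away (distance of any of car, jar, kitbox from where it was at the start of the episode above 0.03 m).
It also fails if it takes over 35 s, if anything falls off the work surface, if the arm or the gripper's body presses on something with over 40 N, if the wrist force passes 120 N, or if a joint passes its speed limit or range.

## Working session

There is one attempt and no reset: what is moved stays moved. The work goes in short steps, Python scripts to look and compute and a tool call to move; the robot and the scene stay as the last step left them, time stands still between calls to the robot, and variables do not carry over. Pictures are saved under pics/ and viewed, at most 10 in all, crops included, and the job is handed in when it is done.

Besides the shell and the picture viewer there is one more tool, called after ">>>" by a JSON object that holds its "fn" and its "kwargs". jog_arm: Moves the arm, as the interface text tells. Its arguments: {"type":"object","properties":{"deltas":{"type":"array"},"grip_force":{"type":"number"}},"required":["deltas"]}

```bash
mkdir -p pics
python3 - <<'E'
from rig import manip, imaging
import cv2,numpy as np
for n in("top","side"):
    im=imaging.get_image(n); cv2.imwrite(f"pics/{n}0.png",im)
    c=imaging.calibration(n); print(n,np.round(c["mtx"],1).tolist(),np.round(c["cam_to_world"],3).tolist())
s=manip.get_state();print({k:np.round(v,3).tolist() for k,v in s.items()})
E
```

```text
top [[379.5, 0.0, 286.9], [0.0, 379.5, 216.5], [0.0, 0.0, 1.0]] [[-0.018, -0.991, 0.13, 0.53], [-1.0, 0.021, 0.021, 0.012], [-0.023, -0.13, -0.991, 0.746], [0.0, 0.0, 0.0, 1.0]]
side [[503.9, 0.0, 284.7], [0.0, 503.9, 217.0], [0.0, 0.0, 1.0]] [[-0.998, -0.034, 0.05, 0.575], [-0.061, 0.632, -0.772, 0.806], [-0.006, -0.774, -0.633, 0.738], [0.0, 0.0, 0.0, 1.0]]
{'clock': 0.1, 'qpos': [1.014, 0.277, 1.506, 0.0, 1.361, -0.121], 'qd': [-0.002, -0.002, -0.002, 0.0, 0.001, 0.003], 'effort': [0.001, -41.77, -24.641, -0.0, 0.006, -0.0], 'position': [0.242, 0.521, 0.242], 'ee_rot': [-0.0, 0.216, 0.976, -0.001], 'contact_force': [0.158, -0.363, -0.272], 'moment': [0.012, 0.019, -0.024], 'gripper_force': 0.0, 'width': 0.085}
```

View pics/top0.png

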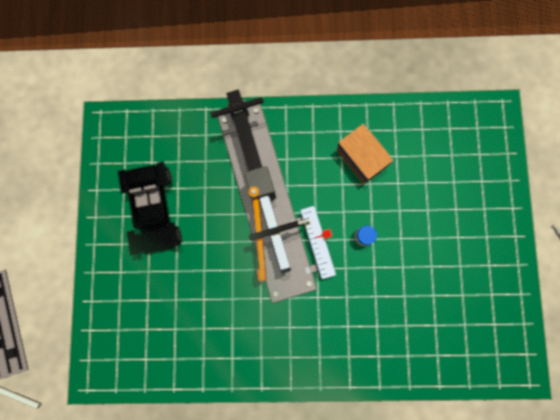

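View pics/side0.png

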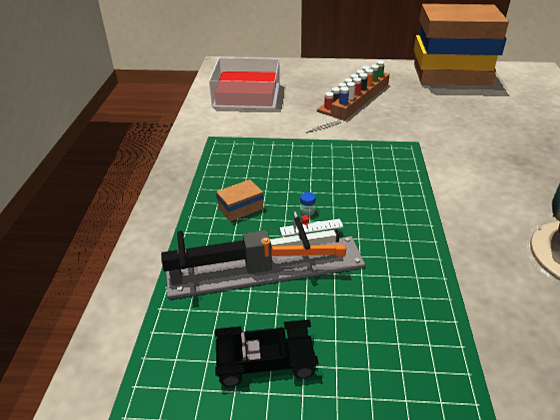

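Top view: orange boss at about (254,190), lever tip (262,278), crossbar (250–308, ~231), red block (326,234), jar (366,236). The side view shows the same layout, with the car on the lever's side.

```bash
cat > h.py <<'E'
from rig import manip, imaging
import cv2,numpy as np
def ray(n,uv,z,c=None):
    c=c or imaging.calibration(n);T=c["cam_to_world"];uv=np.atleast_2d(uv).astype(float)
    d=np.c_[uv,np.ones(len(uv))]@np.linalg.inv(c["mtx"]).T@T[:3,:3].T;o=T[:3,3]
    return (o+d*((z-o[2])/d[:,2])[:,None])
def proj(n,P,c=None):
    c=c or imaging.calibration(n);T=np.linalg.inv(c["cam_to_world"]);P=np.atleast_2d(P)
    q=(P@T[:3,:3].T+T[:3,3])@c["mtx"].T;return q[:,:2]/q[:,2:]
def blobs(m,minA=4):
    n,l,s,c=cv2.connectedComponentsWithStats(m.astype(np.uint8));return [(s[i,4],c[i],l==i) for i in range(1,n) if s[i,4]>=minA]
E
python3 - <<'E'
from h import *
im=cv2.imread("pics/top0.png");hsv=cv2.cvtColor(im,cv2.COLOR_BGR2HSV);H,S,V=cv2.split(hsv)
R=((H<5)|(H>174))&(S>150)&(V>100); R[:190]=0
O=(H>8)&(H<20)&(S>180)&(V>120); O[:,300:]=0;O[:170]=0
W=(S<60)&(V>170);W[:195]=0;W[300:]=0;W[:,:255]=0;W[:,340:]=0
for nm,m in(("red",R),("or",O),("wh",W)):
  for a,c,l in blobs(m,8):
    v,u=np.nonzero(l);r=cv2.minAreaRect(np.c_[u,v].astype(np.float32));b=cv2.boxPoints(r)
    z={"red":.036,"or":.07,"wh":.05}[nm];print(nm,a,np.round(c,1),np.round(b,1).tolist(),np.round(ray("top",c,z)*1e3,0))
# leg axis
for a,c,l in blobs(W,100):
    v,u=np.nonzero(l);
    for z in(.03,.07):
        p=ray("top",np.c_[u,v],z)[:,:2].astype(np.float32);d=cv2.fitLine(p,cv2.DIST_L2,0,.01,.01).ravel();print("line",z,c,np.degrees(np.arctan2(d[1],d[0])),d[2:]*1e3)
cv2.imwrite("pics/topc.png",cv2.resize(im[165:305,225:385],None,fx=4.2,fy=4.2,interpolation=cv2.INTER_CUBIC))
E
```

```text
red 40 [325.9 233.8] [[322.0, 231.0], [329.0, 231.0], [329.0, 237.0], [322.0, 237.0]] [[589. -46.  36.]]
or 40 [253.4 191.8] [[249.0, 196.0], [249.0, 187.0], [258.0, 187.0], [258.0, 196.0]] [[665.  86.  70.]]
or 113 [256.9 215.4] [[252.5, 199.1999969482422], [258.1000061035156, 198.5], [261.6000061035156, 230.6999969482422], [256.0, 231.3000030517578]] [[622.  80.  70.]]
or 188 [260.7 260.2] [[255.6999969482422, 239.1999969482422], [261.6000061035156, 238.8000030517578], [264.3999938964844, 278.8999938964844], [258.5, 279.29998779296875]] [[541.  74.  70.]]
wh 299 [268.6 212.2] [[259.3999938964844, 198.10000610351562], [269.29998779296875, 195.10000610351562], [278.20001220703125, 225.1999969482422], [268.20001220703125, 228.10000610351562]] [[630.  60.  50.]]
wh 14 [284.8 201.7] [[283.0, 200.0], [286.0, 200.0], [286.0, 204.0], [283.0, 204.0]] [[649.  30.  50.]]
wh 996 [317.8 242.4] [[295.6000061035156, 211.3000030517578], [313.8999938964844, 205.39999389648438], [336.0, 274.1000061035156], [317.6000061035156, 280.0]] [[572. -30.  50.]]
wh 352 [280.6 251.7] [[270.6000061035156, 236.3
[... 699 characters left out ...]
38964844, 284.20001220703125], [307.20001220703125, 278.6000061035156], [313.6000061035156, 281.79998779296875], [310.79998779296875, 287.3999938964844]] [[499. -11.  50.]]
wh 22 [275.3 293.5] [[272.5, 293.5], [275.5, 290.5], [278.5, 293.5], [275.5, 296.5]] [[482.  50.  50.]]
line 0.03 [268.60869565 212.24080268] 17.055658 [632.8369   61.30076]
line 0.07 [268.60869565 212.24080268] 17.055645 [627.0748   58.52719]
line 0.03 [317.81124498 242.36445783] 15.907134 [573.748   -30.69962]
line 0.07 [317.81124498 242.36445783] 15.907138 [571.2864   -28.334337]
line 0.03 [280.63068182 251.68465909] 17.475626 [557.40015   39.573795]
line 0.07 [280.63068182 251.68465909] 17.475592 [555.8517   38.01383]
```

View pics/topc.png

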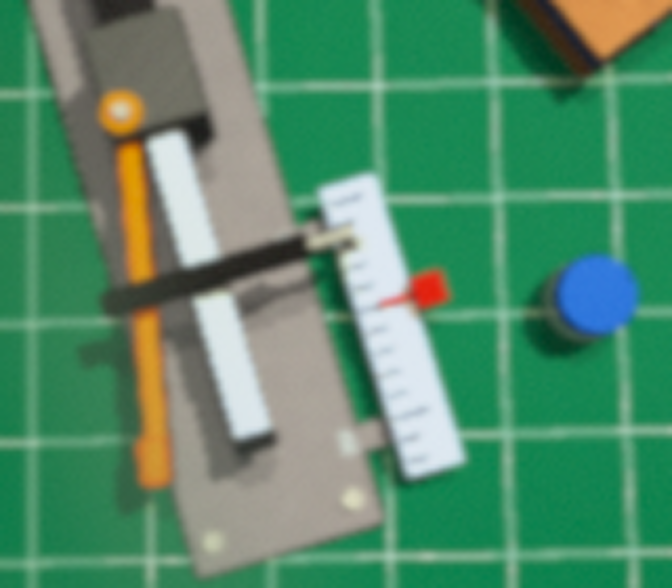

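Run:
```python
from h import *
f=lambda x,y:np.array([[x/4.2+225-.38,y/4.2+165-.38]])
cr=ray("top",f(207.5,272.5),.088)[0]*1e3
pt=ray("top",f(357,238),.085)[0]*1e3
mk=ray("top",f(393,301),.030)[0]*1e3
bk=ray("top",f(429,290),.042)[0]*1e3
bo=ray("top",f(120,111),.091)[0]*1e3
tip=ray("top",f(154,470),.072)[0]*1e3
A=ray("top",f(193,235),.07)[0]*1e3
B=ray("top",f(252,435),.07)[0]*1e3
print("legdir",np.degrees(np.arctan2(*(A-B)[1::-1])))
print(dict(cr=cr.round(),pt=pt.round(),mk=mk.round(),bk=bk.round(),bo=bo.round(),tip=tip.round()))
a=np.radians(16.1);R=np.array([[np.cos(a),np.sin(a)],[-np.sin(a),np.cos(a)]])
for o,l in((bo,(10,14)),(cr,(-66,0))):
    O=o[:2]-R.T@np.array(l);print("origin",O.round(1),{k:(R@(v[:2]-O)).round(1) for k,v in dict(cr=cr,pt=pt,mk=mk,bk=bk,bo=bo,tip=tip,A=A,B=B).items()})
```

```text
legdir 15.568757291072895
{'cr': array([594.,  48.,  88.]), 'pt': array([607., -14.,  85.]), 'mk': array([585., -32.,  30.]), 'bk': array([589., -47.,  42.]), 'bo': array([662.,  84.,  91.]), 'tip': array([513.,  73.,  72.])}
origin [656.6  67.5] {'cr': array([-65.6,  -1.2]), 'pt': array([-70. , -64.9]), 'mk': array([-96.4, -75.6]), 'bk': array([-97.1, -91.3]), 'bo': array([10., 14.]), 'tip': array([-136.6,   44.8]), 'A': array([-46.4,   0.5]), 'B': array([-134.9,    1.3])}
origin [657.3  66.5] {'cr': array([-66.,  -0.]), 'pt': array([-70.4, -63.7]), 'mk': array([-96.8, -74.4]), 'bk': array([-97.5, -90.1]), 'bo': array([ 9.6, 15.2]), 'tip': array([-137.,   46.]), 'A': array([-46.8,   1.7]), 'B': array([-135.2,    2.5])}
```

>>> {"fn": "jog_arm", "kwargs": {"deltas": [0,0,41,374,-457,-40,1,0,0,41,374,-457,-40,1,0,0,41,374,-457,-40,1,0,0,41,374,-457,-40,1,0,0,41,374,-457,-40,1,0,0,41,374,-457,-40,1,0,0,41,374,-457,-40,1,0,0,41,374,-457,-40,1,0,0,41,374,-457,-40,1,0,0,41,374,-457,-40,1,0,0,41,374,-457,-40,1,0,0,41,374,-457,-40,1,0,0,41,374,-457,-40,1,0,0,41,374,-457,-40,1,0,0,41,374,-457,-40,1,0,0,41,374,-457,-40,1]}}

```text
clock: 1.7
position: [0.6154, 0.066, 0.2024]
ee_rot: [-0.0, -0.14, 0.99, 0.001]
contact_force: [-0.5, -0.0, -0.3]
width: 0.0855
gripper_force: 0.0
```

Run:
```python
from h import *
s=manip.get_state();print({k:np.round(v,3).tolist() for k,v in s.items() if k in("clock","position","ee_rot","qpos")})
c=imaging.calibration("wrist");im=imaging.get_image("wrist");cv2.imwrite("pics/w1.png",im)
import pickle;pickle.dump(c,open("w1.pkl","wb"))
```

```text
{'clock': 1.7, 'qpos': [-0.006, 0.365, 1.472, 0.001, 1.306, -1.859], 'position': [0.615, 0.066, 0.202], 'ee_rot': [-0.0, -0.14, 0.99, 0.001]}
```

View pics/w1.png

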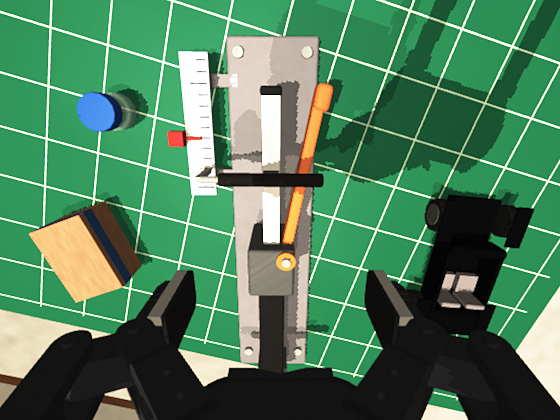

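Wrist view: boss (286,262), crossbar (218,178)–(322,181), red line near (195,138), red block (177,139), leg column u≈271 from v 88 to 240.

Run:
```python
from h import *
import pickle;c=pickle.load(open("w1.pkl","rb"));im=cv2.imread("pics/w1.png")
H,S,V=cv2.split(cv2.cvtColor(im,cv2.COLOR_BGR2HSV))
R=((H<8)|(H>172))&(S>130)&(V>90);R[:,:160]=0;R[:,215:]=0;R[:110]=0;R[160:]=0
v,u=np.nonzero(R);print("red",u.min(),u.max(),[(k,round(v[u==k].mean(),1),len(v[u==k])) for k in range(u.min(),u.max()+1)])
lv,lu=v[u>188],u[u>188]
W=(S<60)&(V>190);W[:,:255]=0;W[:,290:]=0;W[:92]=0;W[236:]=0;W[165:195]=0
v,u=np.nonzero(W);p=ray(0,np.c_[u,v],.07,c)[:,:2]*1e3;d=cv2.fitLine(p.astype(np.float32),cv2.DIST_L2,0,.01,.01).ravel();print("leg",np.degrees(np.arctan2(d[1],d[0])),d[2:])
RW=(S<60)&(V>190);RW[:,:175]=0;RW[:,220:]=0;RW[:50]=0;RW[200:]=0
pts=dict(bo=(286,262,.091),c1=(218,178.5,.082),c2=(322.5,181,.082),mk=(lu.mean(),lv.mean(),.03),tip=(322.5,90,.07))
P={k:ray(0,q[:2],q[2],c)[0][:2]*1e3 for k,q in pts.items()};P["cr"]=(P["c1"]+P["c2"])/2
e=P["c1"]-P["c2"];print("crossyaw",np.degrees(np.arctan2(e[1],e[0]))+90,np.linalg.norm(e))
a=np.radians(16);M=np.array([[np.cos(a),np.sin(a)],[-np.sin(a),np.cos(a)]])
O=P["cr"]-M.T@np.array([-66,0]);print("O",O);print({k:(w.round(1),(M@(w-O)).round(1)) for k,w in P.items()})
cv2.imwrite("pics/w1c.png",cv2.resize(im[110:205,160:285],None,fx=6,fy=6,interpolation=cv2.INTER_CUBIC))
```

```text
red 167 201 [(167, np.float64(132.5), 2), (168, np.float64(137.0), 11), (169, np.float64(138.5), 14), (170, np.float64(138.5), 16), (171, np.float64(138.5), 16), (172, np.float64(138.5), 16), (173, np.float64(138.5), 16), (174, np.float64(138.5), 16), (175, np.float64(138.5), 16), (176, np.float64(138.5), 16), (177, np.float64(138.5), 16), (178, np.float64(138.5), 16), (179, np.float64(138.5), 16), (180, np.float64(138.5), 16), (181, np.float64(138.5), 16), (182, np.float64(138.5), 16), (183, np.float64(142.0), 9), (184, np.float64(nan), 0), (185, np.float64(135.0), 4), (186, np.float64(139.6), 5), (187, np.float64(138.0), 3), (188, np.float64(138.0), 3), (189, np.float64(138.0), 3), (190, np.float64(138.0), 3), (191, np.float64(138.0), 3), (192, np.float64(138.0), 3), (193, np.float64(138.0), 3), (194, np.float64(138.0), 3), (195, np.float64(138.0), 3), (196, np.float64(138.0), 3), (197, np.float64(138.0), 3), (198, np.float64(138.0), 3), (199, np.float64(138.0), 3), (200, np.float64(138.0), 3), (201, np.float64(137.5), 2)]
leg 16.05118 [578.5507    45.310963]
crossyaw 14.724321805933613 90.06317100927708
O [656.56167699  70.21981661]
{'bo': (array([661. ,  86.1]), array([ 8.7, 14. ])), 'c1': (array([604.6,   8.5]), array([-67., -45.])), 'c2': (array([581.7,  95.6]), array([-65.,  45.])), 'mk': (array([585.1, -29.6]), array([-96.2, -76.2])), 'tip': (array([511.5,  73.4]), array([-138.6,   43.1])), 'cr': (array([593.1,  52. ]), array([-66.,   0.]))}<stdin>:5: RuntimeWarning: Mean of empty slice.
  ret = ret.dtype.type(ret / rcount)
```

View pics/w1c.png

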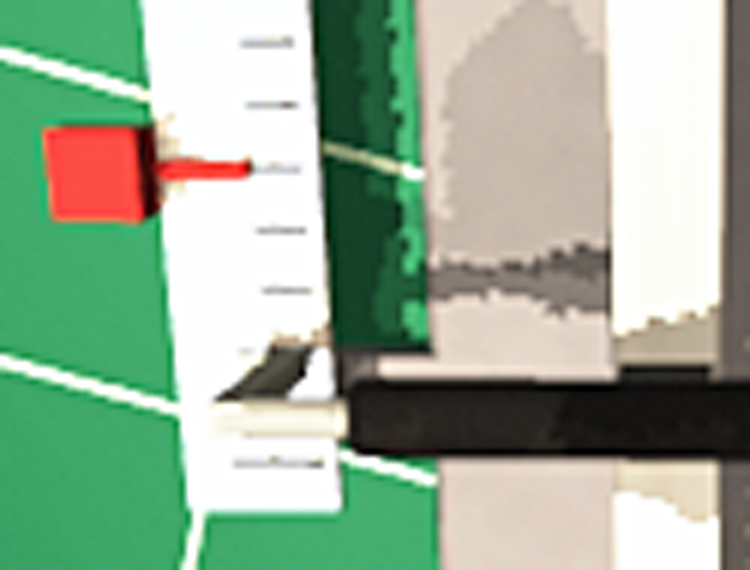

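>>> {"fn": "jog_arm", "kwargs": {"deltas": [0,0,0,-0.5,-0.5,-50,1,0,0,0,-0.5,-0.5,-90,1,0,0,0,-0.5,-0.5,-120,1,0,0,0,-0.5,-0.5,-135,1,0,0,0,-0.5,-0.5,-148,1,0,0,0,-0.5,-0.5,-148,1,0,0,0,-0.5,-0.5,-148,1], "grip_force": 20}}

```text
clock: 2.45
position: [0.6166, 0.0644, 0.0551]
ee_rot: [0.001, -0.14, 0.99, -0.0]
contact_force: [0.5, -0.4, -0.6]
width: 0.0852
gripper_force: 0.0
```

>>> {"fn": "jog_arm", "kwargs": {"deltas": [0,0,0,-5,-1.5,0,1,0,0,0,-10,-3,0,1,0,0,0,-15,-4.5,0,1,0,0,0,-20,-6,0,1,0,0,0,-25,-7.5,0,1,0,0,0,-29,-8.3,0,1,0,0,0,-29,-8.3,0,1,0,0,0,-29,-8.3,0,1]}}

```text
clock: 3.25
position: [0.5873, 0.0552, 0.0544]
ee_rot: [0.0, -0.139, 0.99, -0.0]
contact_force: [1.9, 0.1, 1.4]
width: 0.0856
gripper_force: 1.0
```

Run:
```python
from h import *
c=imaging.calibration("wrist");im=imaging.get_image("wrist");cv2.imwrite("pics/w2.png",im)
import pickle;pickle.dump(c,open("w2.pkl","wb"))
im=imaging.get_image("side");cv2.imwrite("pics/s2.png",im)
```

```text
(no output)
```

View pics/w2.png

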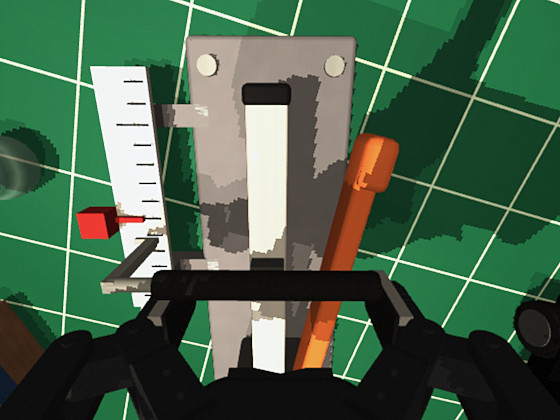

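Wrist view: crossbar (150–385, v 285) is touched by the pads, the +y pad at its very end; pointer tip (155,240), red line (120–145, 219), lever still open.

```bash
cat > m.py <<'E'
from h import *
import pickle,sys
O=np.array([656.7,68.2]);a=np.radians(16);M=np.array([[np.cos(a),np.sin(a)],[-np.sin(a),np.cos(a)]])
def st(n,uv,z,c=None):return (M@(ray(n,uv,z,c)[0][:2]*1e3-O)).round(1)
E
python3 - <<'E'
from m import *
c=pickle.load(open("w2.pkl","rb"))
print("mark",st(0,(138,219),.03,c),"ptr",st(0,(155,240),.037,c),"bar",st(0,(268,286),.082,c),"barends",st(0,(152,286),.082,c),st(0,(384,285),.082,c),"tip",st(0,(376,165),.072,c))
E
```

```text
mark [-95.3 -71.7] ptr [-85.6 -60.8] bar [-85.9   2.7] barends [-85.9 -44.2] [-86.4  49.5] tip [-133.2   44.4]
```

>>> {"fn": "jog_arm", "kwargs": {"deltas": [0,0,0,5,1.5,0,1,0,0,0,8.5,0,0,0.9,0,0,0,8.5,0,0,0.9,0,0,0,8.5,0,0,0.9,0,0,0,3.7,-1.4,0,0.9,0,0,0,-1.1,-2.8,0,0.9,0,0,0,-5.9,-4.2,0,0.9,0,0,0,-8.8,-5,0,0.9,0,0,0,-8.8,-5,0,0.9,0,0,0,-8.8,-5,0,0.9]}}

```text
clock: 4.35
position: [0.5781, 0.0505, 0.0543]
ee_rot: [-0.0, -0.139, 0.99, 0.0]
contact_force: [2.5, 1.3, -0.7]
width: 0.0771
gripper_force: 1.4
```

Run:
```python
from m import *
c=imaging.calibration("wrist");im=imaging.get_image("wrist");cv2.imwrite("pics/w3.png",im)
pickle.dump(c,open("w3.pkl","wb"));p=manip.get_state()["position"];print((M@(p[:2]*1e3-O)).round(1),p)
```

```text
[-80.3   4.6] [0.57820644 0.05051402 0.05423202]
```

View pics/w3.png

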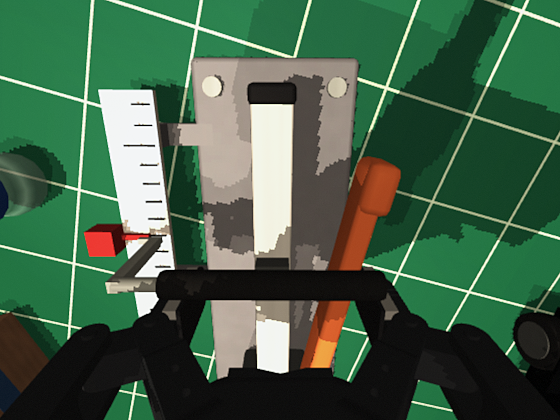

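Wrist view: the bar (160–385, v 285) is pulled by both pads, pointer ends around (160,240), red line at v≈237. The pointer's true tip needs a close look.

Run:
```python
from m import *
c=pickle.load(open("w3.pkl","rb"));im=cv2.imread("pics/w3.png")
H,S,V=cv2.split(cv2.cvtColor(im,cv2.COLOR_BGR2HSV))
R=((H<8)|(H>172))&(S>130)&(V>60);R[:,:124]=0;R[:,165:]=0;R[:220]=0;R[260:]=0
v,u=np.nonzero(R);print("line px",u.min(),u.max(),v.mean(),"mark",st(0,(u.mean(),v.mean()),.03,c))
print("bar",[st(0,(x,285),.082,c) for x in(160,270,384)])
for x in(-93,-95,-97):
  w=lambda y,z:np.r_[(M.T@np.array([x,y])+O)/1e3,z]
  print(x,proj(0,np.array([w(-72,.037),w(-65,.082),w(-45,.082),w(-72,.03)]),c).round(1).tolist())
cv2.imwrite("pics/w3c.png",cv2.resize(im[205:310,80:200],None,fx=5.5,fy=5.5,interpolation=cv2.INTER_CUBIC))
```

```text
line px 124 149 236.0071942446043 mark [-95.2 -77.2]
bar [array([-96.6, -42.8]), array([-96.6,   1.5]), array([-96.7,  47.5])]
-93 [[138.7, 244.9], [106.5, 292.7], [155.7, 292.7], [144.1, 239.6]]
-95 [[138.1, 241.6], [105.6, 288.4], [155.0, 288.5], [143.6, 236.4]]
-97 [[137.5, 238.2], [104.6, 284.2], [154.3, 284.2], [143.1, 233.1]]
```

View pics/w3c.png

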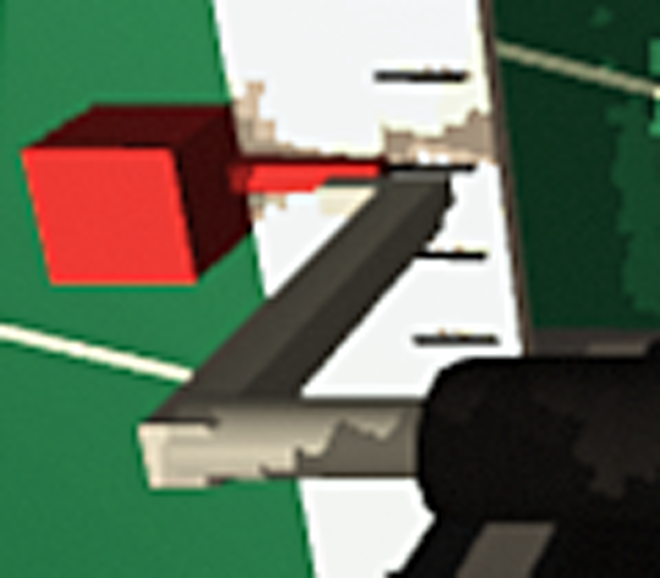

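The pointer foot (~(142,241)) lines up with the red line (stand x −95.4 against −95.2). Next I hold there, then close.

>>> {"fn": "jog_arm", "kwargs": {"deltas": [0,0,0,-0.5,1.8,0,0.9,0,0,0,-0.5,1.8,0,0.9,0,0,0,-0.5,1.8,0,0.9,0,0,0,-0.5,1.8,0,0.9,0,0,0,-0.5,1.8,0,0.9,0,0,0,-0.5,1.8,0,0.9]}}

```text
clock: 5.0
position: [0.5784, 0.0521, 0.0545]
ee_rot: [0.0, -0.139, 0.99, -0.0]
contact_force: [4.3, -1.9, -1.4]
width: 0.0767
gripper_force: 1.7
```

>>> {"fn": "jog_arm", "kwargs": {"deltas": [0,0,0,0,0,0,0.75,0,0,0,0,0,0,0.65,0,0,0,0,0,0,0.55,0,0,0,0,0,0,0.5,0,0,0,0,0,0,0.45,0,0,0,0,0,0,0.42,0,0,0,0,0,0,0.4,0,0,0,0,0,0,0.4], "grip_force": 25}}

```text
clock: 5.8
position: [0.5782, 0.052, 0.0543]
ee_rot: [0.0, -0.139, 0.99, -0.0]
contact_force: [3.7, 0.9, 1.9]
width: 0.0341
gripper_force: 0.0
```

Run:
```python
from m import *
c=imaging.calibration("wrist");im=imaging.get_image("wrist");cv2.imwrite("pics/w4.png",im)
pickle.dump(c,open("w4.pkl","wb"));p=manip.get_state()["position"];print((M@(p[:2]*1e3-O)).round(1),p)
```

```text
[-80.    6.2] [0.57811225 0.05210458 0.05430277]
```

View pics/w4.png

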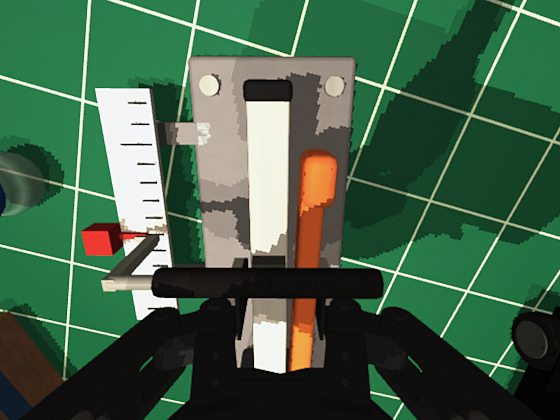

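Wrist view: pads straddle leg (245–290) and lever (300–325), which is almost closed; pointer still beside the red line (v≈236). Closing fully.

>>> {"fn": "jog_arm", "kwargs": {"deltas": [0,0,0,0,0,0,0.36,0,0,0,0,0,0,0.33,0,0,0,0,0,0,0.3,0,0,0,0,0,0,0.27,0,0,0,0,0,0,0.25,0,0,0,0,0,0,0.25,0,0,0,0,0,0,0.25,0,0,0,0,0,0,0.25], "grip_force": 25}}

```text
clock: 6.65
position: [0.5779, 0.0523, 0.0544]
ee_rot: [-0.0, -0.139, 0.99, 0.0]
contact_force: [2.5, 1.1, 4.3]
width: 0.0263
gripper_force: 25.5
```

Run:
```python
from m import *
c=imaging.calibration("wrist");im=imaging.get_image("wrist");cv2.imwrite("pics/w5.png",im)
s=manip.get_state();p=s["position"];print((M@(p[:2]*1e3-O)).round(1),"F stand",(M@np.array(s["contact_force"])[:2]).round(1))
H,S,V=cv2.split(cv2.cvtColor(im,cv2.COLOR_BGR2HSV))
Rd=((H<8)|(H>172))&(S>130)&(V>60);Rd[:,:122]=0;Rd[:,165:]=0;Rd[:220]=0;Rd[260:]=0
v,u=np.nonzero(Rd);print("mark",st(0,(u.mean(),v.mean()),.03,c),"bar285",st(0,(270,283),.082,c))
cv2.imwrite("pics/w5c.png",cv2.resize(im[130:380,70:400],None,fx=2.4,fy=2.4,interpolation=cv2.INTER_CUBIC))
```

```text
[-80.1   6.5] F stand [3.7 1.3]
mark [-95.  -77.6] bar285 [-97.1   3.4]
```

View pics/w5c.png

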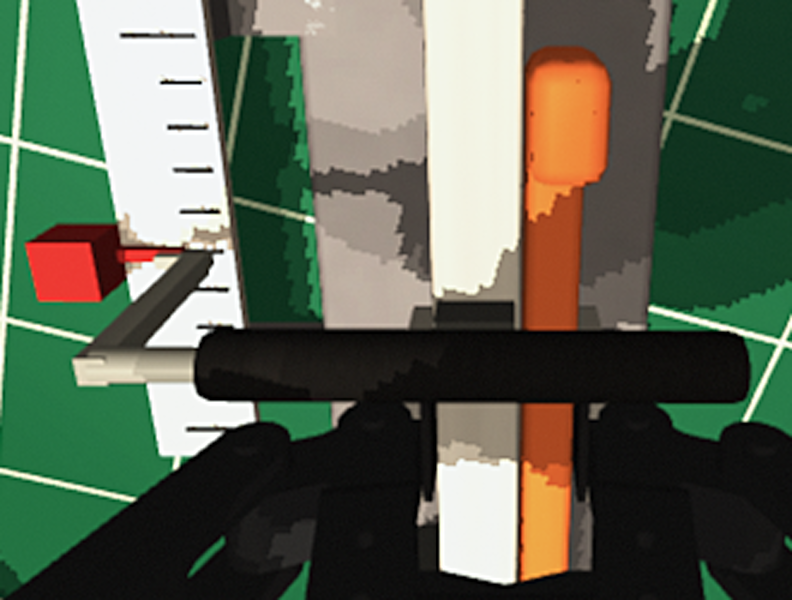

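The lever lies flat along the leg (opening 26 mm, 25 N grip), and the pointer sits at the red line. Handing in.

```bash
python3 -c "
from rig import manip
print(manip.sign_off())"
```

```text
the job is handed in; nothing more can be done
None
```

The job is handed in (the hand-in returned no verdict): the gripper is holding the leg with its pointer within about 2 mm of the red mark by my camera measurements, and the lever is closed.

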